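Lock the vacuum valve shut

ROBOT

A 7-joint arm with a two-finger parallel gripper is mounted at the origin on a cart in front of the work surface, level with it; the furniture and walls round the work are solid. World frame = base frame: x ahead of the robot, y to its left, z up, the work surface at z = 0. Lengths are in m, angles in rad, forces in N, time in s.
With the tool pointing down it reaches from about 0.4 to 0.875 m from the base axis. Payload 19.3 kg.
Tool frame: the origin (TCP) lies at the very end of the fingers, on their centre line; the grasp point (between the pads) lies 19 mm behind it; z points along the fingers, y is the line along which they close (so a half turn about z gives the same grasp; the last joint's range is limited). The gripper opens to 85 mm and grips with 20 to 120 N. Pads are 22 mm wide; open, the fingers measure 114 mm over their backs; the gripper's body (76 mm by 85 mm) begins 54 mm behind the grasp point. The pads swing forward as they close: fully open they stand 13 mm farther back than shut.
Start: joints at [1.199, 0.521, -0.036, 1.599, 0.021, 1.021, -0.113], TCP at [0.186, -0.597, 0.231] pointing down, gripper open.
Joint ranges: [-2.91, 2.91], [-0.3, 2.13], [-1.5, 1.42], [0.17, 2.43], [-1.26, 4.41], [0.16, 1.93], [-2.52, 2.52]. Speed limits (rad/s): [1.89, 1.89, 2.39, 2.39, 3.01, 3.01, 3.01].

INTERFACE

Orientations are given as [roll, pitch, yaw] about the fixed x, y, z axes, in that order (R = Rz(yaw) Ry(pitch) Rx(roll)).
In Python, from workcell import bot gives the robot as it stands.
- The arm moves only by the shell command python3 -m crank 'ROWS' [FORCE]. ROWS is a JSON object of lists of equal length, an entry for each row: "travel": the shift along the world's x, y, z in cm, a list of three; "turn": the turn, a rotation vector about the world's x, y, z in degrees, a list of three; "gripper": the closure, from 0 (fully open) to 1 (shut). A call has exactly 5 rows; each row is the pose to reach, as a shift and turn from the pose commanded when the call began; what a row does not reach only later rows make up. A row lasts 1/10 s, in which the tool goes at most 50 mm and 8.59 degrees, less where a joint would pass 70% of its speed; a pose out of reach is approached as far as the arm can. A call with a gripper value outside its range is refused whole. The fingers move at their own pace and stop on an object; FORCE is the grip in N (left out, the last holds). Time passes only in rows, so rows that repeat a pose let the fingers close, or fill a call up. It gives the time, the measured TCP pose, the force, the opening and the grip force at its end, in the units of the state.
- bot.observe(): the state, without advancing time (a new reading comes with each control period).
- bot.grab_frame(name): name is "scene" or "top" or "wrist"; returns a dict with "pixels" (400x640x3 uint8, red, green, blue), "fx", "fy", "cx", "cy" (pixels), "extrinsics" (4x4, takes a point from world to camera coordinates). Camera axes: x right, y down, z forward; pixel columns grow to the right and rows downward; lengths in m; the calibration is good to about 2 mm. A picture is of the moment at which its call begins. There is no depth.
- bot.job_done(): hands the job in; it is judged then, once.
The state is a dict: "clock": time; "qpos": joint angles; "qd": joint speeds; "joint_efforts": joint torques, N m; "position": TCP position; "tool_rot": TCP orientation; "force": force on the tool from outside, world axes, zero at the start; "moment": the same for the moment, N m; "grip_width": finger opening in m; "finger_force": force on a finger pad.
Only numpy, scipy, OpenCV 4.12 (cv2) and the standard library are available. Lean on these libraries where they do the work, as an engineer would, in place of code of your own. Each camera call takes 0.05 s, during which the arm holds its last target. There are 200 camera calls.

TASK

Shut the in-line vacuum valve and lock it: push the upright pin on its slotted disc round clockwise until the slot lines up with the locking bar, then push the bar by its thumb tab through the slot and the keeper, fully home, so that the padlock eye at its tip stands clear beyond the keeper. Use only gentle pushes with the fingertips or the outside of the fingers: take nothing between the fingers, lift nothing, and leave the parts and tools standing around where they are.

Things in the scene. Friction and masses are not known exactly. Their poses are not given: they have to be found in the camera images.
- valve: In-line vacuum valve, bolted down by a steel foot (116 x 80 mm). Origin: centre of the foot's underside on the bench, straight below the slotted disc's axis; z up. x axis: the way the locking bar is pushed. y axis: along the pipe (142 mm long, 52 mm up, ring clamps and cones, all below 95 mm). Heights below are above the bench. Only the pin and the tab stand higher than 133 mm on it.
- rail_mid (a point): Middle of the top of the aluminium rail that carries the bar: 142 mm long, 22 mm wide, top 128 mm up, slotted along the top, in the valve's frame from x = -180 to -38 mm at y = 0. The point is at x = -109 mm.
- keeper (a point): Top of the keeper, the small steel bridge on the far side of the disc that the bar's end passes under: x = 38 to 48 mm, 28 mm wide, 133 mm high with its screws. The point is at x = 43 mm, y = 0, 131 mm up in the valve's frame.
- lock_disc (a joint): Slotted aluminium disc on the stem, 68 mm across, top 126 mm up, slot 13 mm wide right across it. Angle in rad about the upright axis: 0 = slot in line with the bar (shut), positive = counter-clockwise from above (open); -0.35 to 1.57. Stays where left; takes 0.09 N m (4 N at the pin). The bar enters only within about 0.08 rad of 0; its round nose draws in the rest and then holds the disc.
- disc_pin (a point): Upright steel finger pin on the disc, 10 mm thick (15 mm collar, 2 mm high, at its foot), 126 to 160 mm up. The point is on its axis, 145 mm up, 24 mm from the disc's axis, square to the slot: at disc angle q it is at (-24 sin q, 24 cos q) mm in the valve's frame.
- lock_bar (a joint): Locking bar, steel, 10 x 8 mm, round nose, sliding along the valve's x axis. Value in m: 0 = drawn right back, nose 42 mm before the disc's axis; 0.106 = fully home against its stop, nose 64 mm past the axis and 16 mm beyond the keeper. Slides with about 3 N (some 5 N if the nose has to draw the slot in line) and stays where left.
- bar_tab (a point): Upright thumb tab on the bar, a steel plate 6 mm thick along the bar, 24 mm wide across it, 129 to 158 mm up. The point is its centre, 143 mm up, in the valve's frame at x = -167.5 mm + bar value, y = 0. Push it on the side away from the disc.
- bar_nose (a point): Foremost point of the bar's nose, 118 mm up, in the valve's frame at x = -42 mm + bar value, y = 0. A dark padlock eye, 7 mm wide, lies 8.5 mm behind it.
- vacuum_line: Fixed equipment: the assembled line of grey pipes on the left, running diagonally from the bench's front edge to the back. A gauge head on its near end stands 370 mm high at about x = 0.45, y = 0.42 m; the rest is below 170 mm. Pass over it or in front of it.
- angle_valve: Fixed equipment: upright angle valve with a black cap on the large round plate behind, about 80 mm across, its top 225 mm above the bench, near x = 0.77, y = -0.13 m.
- finned_gauge: Bystander, leave alone: small gauge head, light grey finned cylinder with a black top, 53 mm across, 83 mm tall, standing beside the rail, on the robot's side of it. Origin at the centre of its underside.
- nipple_25: Bystander, leave alone: short metal pipe piece with a flange at both ends, 40 mm across, 60 mm tall, standing near the keeper end. Origin at the centre of its underside.
- centering_ring_40: Bystander, leave alone: flat sealing ring, 54 mm across, 8 mm thick, lying beyond the keeper. Origin at the centre of its underside.
- marker: Bystander, leave alone: white marker pen with a blue cap, 132 mm long, 17 mm thick, lying on the bench to the left of the valve. Origin at the centre of its underside.
- gauge_4: Bystander, leave alone: large gauge head, white upper and grey lower half, 82 mm across, 137 mm tall, standing to the right of the valve. Origin at the centre of its underside.
- spanner_13: Bystander, leave alone: spanner, 169 mm long, 8 mm thick, lying on the bench far to the right. Origin at the centre of its underside.

How it is judged:
By the outcome, as a careful person would: the job done as asked, in the order asked, and still so for the second after the job is handed in, with the robot touching nothing.
It also fails if it takes over 54 s, if anything falls off the work surface, if the arm or the gripper's body presses on something with over 40 N, if the wrist force passes 120 N, or if a joint passes its speed limit or range.

## Working session

There is one attempt and no reset: what is moved stays moved. The work goes in short steps, Python scripts to look and compute and a shell command to move; the robot and the scene stay as the last step left them, time stands still between calls to the robot, and variables do not carry over. Pictures are saved under pics/ and viewed, at most 10 in all, crops included, and the job is handed in when it is done.

```bash
mkdir -p pics; ls; python3 - <<'E'
from workcell import bot
import cv2
s=bot.observe();print({k:s[k] for k in("clock","position","tool_rot","grip_width","force")})
for n in("scene","top"):
    f=bot.grab_frame(n);cv2.imwrite(f"pics/{n}0.png",f["pixels"][:,:,::-1])
    print(n,f["fx"],f["cx"],f["cy"],f["extrinsics"])
E
```

```text
pics
{'clock': 0.0, 'position': array([ 0.18565076, -0.59643616,  0.23074071]), 'tool_rot': array([-3.14046896e+00,  1.07823121e-04,  3.01828188e-01]), 'grip_width': 0.08529180284714975, 'force': array([-0.61647623, -0.05059772, -0.20410474])}
scene 372.9441314176013 323.77312307722207 193.85411314213727 [[-0.84143806 -0.54003311 -0.01860703  0.41976671]
 [-0.28151441  0.46750652 -0.83796616  0.34159593]
 [ 0.46122838 -0.69985848 -0.54540488  0.93459908]
 [ 0.          0.          0.          1.        ]]
top 381.75920275592875 311.3472931858233 199.09549484164535 [[ 0.00405383 -0.99994982  0.00916049 -0.15720817]
 [-0.99442007 -0.00499674 -0.1053744   0.62200644]
 [ 0.10541489 -0.00868221 -0.99439043  1.1660381 ]
 [ 0.          0.          0.          1.        ]]
```

View pics/scene0.png

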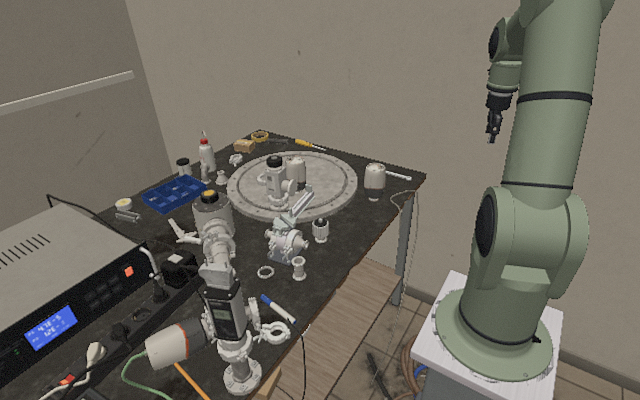

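View pics/top0.png

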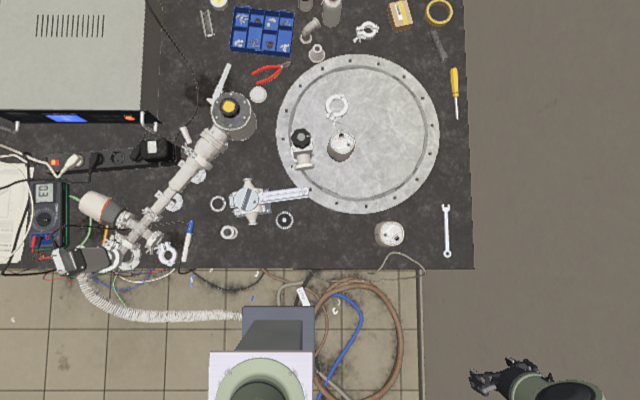

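The top view shows the valve's disc near (247,200), with the rail running right to (308,192). The finned gauge is at (285,220), the nipple at (229,232) and the ring at (218,204). I'll enlarge both views.

```bash
python3 - <<'E'
import cv2,numpy as np
a=cv2.imread("pics/top0.png")[170:240,205:320];b=cv2.imread("pics/scene0.png")[175:275,255:335]
a=cv2.resize(a,None,fx=6.9,fy=6.9,interpolation=cv2.INTER_CUBIC);b=cv2.resize(b,None,fx=6,fy=6,interpolation=cv2.INTER_CUBIC)
cv2.imwrite("pics/topc.png",a);cv2.imwrite("pics/scenec.png",b)
E
```

```text
(no output)
```

View pics/topc.png

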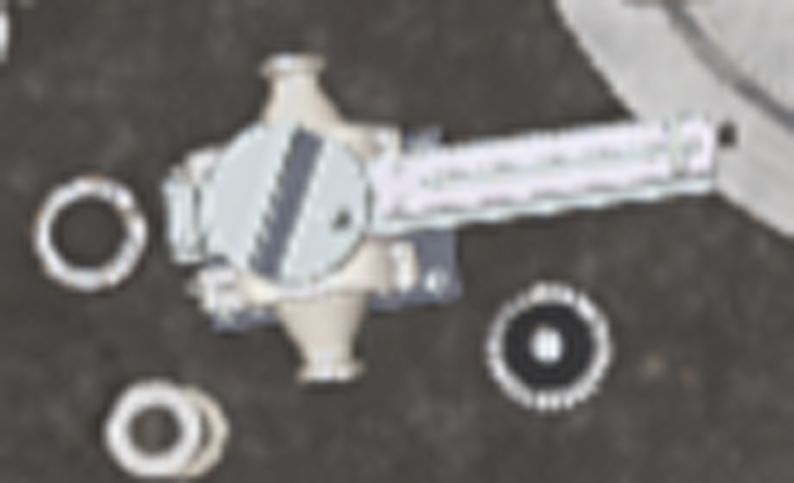

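View pics/scenec.png

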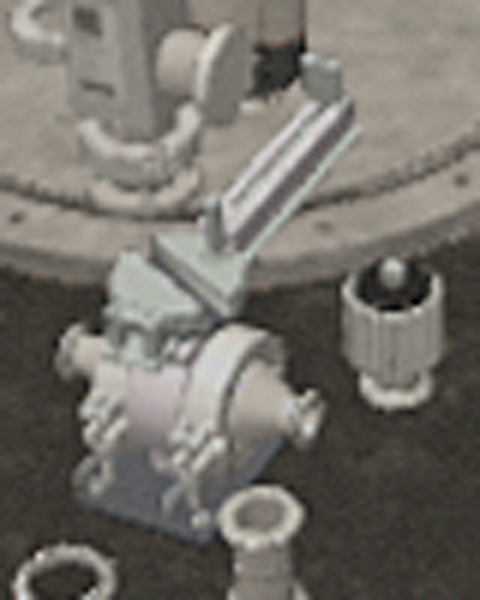

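The crops show the disc centre at crop (286,202), the pin near (341,218), the slot from (300,130) to (268,275) and the rail end at x≈714. The tab is still at the rail's far end, so the bar is drawn back. Next I'll fit the valve's pose.

```bash
cat > h.py <<'E'
import numpy as np,cv2
from workcell import bot
def cams(n):
    f=bot.grab_frame(n);return f
def proj(f,P):
    P=np.atleast_2d(P);c=P@f["extrinsics"][:3,:3].T+f["extrinsics"][:3,3]
    return np.c_[f["fx"]*c[:,0]/c[:,2]+f["cx"],f["fy"]*c[:,1]/c[:,2]+f["cy"]]
def back(f,u,v,z):
    R=f["extrinsics"][:3,:3];t=f["extrinsics"][:3,3];o=-R.T@t
    d=R.T@np.array([(u-f["cx"])/f["fx"],(v-f["cy"])/f["fy"],1]);return o+d*(z-o[2])/d[2]
def V(p,xyz):  # valve->world
    x,y,w=p[:3];xyz=np.atleast_2d(xyz);c,s=np.cos(w),np.sin(w)
    return np.c_[x+c*xyz[:,0]-s*xyz[:,1],y+s*xyz[:,0]+c*xyz[:,1],xyz[:,2]]
E
cat > fit.py <<'E'
from h import *
from scipy.optimize import least_squares
T=cams("top");S=cams("scene")
tc=lambda x,y:((x+.5)/6.9-.5+205,(y+.5)/6.9-.5+170)
sc=lambda x,y:((x+.5)/6-.5+255,(y+.5)/6-.5+175)
obs=[(T,tc(286,202),(0,0,.126)),(T,tc(713,118),(-.18,-.011,.128)),(T,tc(716,180),(-.18,.011,.128)),(T,tc(182,220),(.043,0,.131)),(S,sc(322,62),(-.1675,0,.158))]
def pin(q):return(-.024*np.sin(q),.024*np.cos(q),.160)
def res(p):
    r=[proj(f,V(p,m))[0]-o for f,o,m in obs]
    r+=[proj(T,V(p,pin(p[3])))[0]-tc(341,216),proj(S,V(p,pin(p[3])))[0]-sc(214,198)]
    r+=[proj(T,V(p,(s*.033*np.cos(p[3]),s*.033*np.sin(p[3]),.126)))[0]-tc(*o) for s,o in((-1,(301,131)),(1,(266,276)))]
    return np.array(r)
f=least_squares(lambda p:res(p).ravel(),[.6,.1,1.7,1.2]);p=f.x
if __name__=="__main__":
    print(p,np.round(res(p),1).tolist());np.save("p.npy",p)
    for n,m in dict(pin=pin(p[3]),tab=(-.1675,0,.158),rail=(-.109,0,.128),keep=(.043,0,.131)).items():print(n,V(p,m).round(4))
    for n,u,v,z in(("finned",285,219.5,.083),("nip",227.5,231.5,.06),("g4",389,233,.137),("g?",341,144,.137),("angle",301,139,.225),("angleport",302,160,.1)):print(n,back(T,u,v,z).round(3))
    for f_,name,x0,y0,w,h,k in((T,"ovt",205,165,115,80,6.9),(S,"ovs",255,175,80,100,6)):
        im=cv2.resize(f_["pixels"][y0:y0+h,x0:x0+w,::-1].copy(),None,fx=k,fy=k,interpolation=cv2.INTER_CUBIC)
        def ln(P,c):cv2.polylines(im,[np.int32(((proj(f_,V(p,P))-[x0,y0])+.5)*k)],False,c,1)
        a=np.linspace(0,2*np.pi,40);ln(np.c_[.034*np.cos(a),.034*np.sin(a),0*a+.126],(0,0,255))
        ln([(-.18,-.011,.128),(-.038,-.011,.128),(-.038,.011,.128),(-.18,.011,.128),(-.18,-.011,.128)],(255,0,0))
        ln([(-.1675,-.012,.129),(-.1675,-.012,.158),(-.1675,.012,.158),(-.1675,.012,.129)],(0,200,0))
        b=pin(p[3]);ln([(b[0],b[1],.126),b],(255,0,255));ln([(.038,-.014,.131),(.038,.014,.131),(.048,.014,.131),(.048,-.014,.131)],(0,200,200))
        cv2.imwrite(f"pics/{name}.png",im)
E
python3 fit.py
```

```text
[0.61144571 0.03500777 1.71325245 1.20671994] [[0.2, 0.4], [-0.6, 0.3], [-0.0, -1.2], [0.1, -0.3], [1.3, -0.4], [-1.4, -1.0], [0.3, 0.4], [0.7, -0.3], [0.3, 0.8]]
pin [[0.6062 0.0116 0.16  ]]
tab [[ 0.6352 -0.1308  0.158 ]]
rail [[ 0.6269 -0.0729  0.128 ]]
keep [[0.6053 0.0776 0.131 ]]
finned [ 0.556 -0.075  0.083]
nip [0.52 0.1  0.06]
g4 [ 0.516 -0.375  0.137]
g? [ 0.774 -0.239  0.137]
angle [ 0.764 -0.124  0.225]
angleport [ 0.733 -0.125  0.1  ]
```

```bash
python3 - <<'E'
import cv2,numpy as np
a=cv2.imread("pics/ovt.png");b=cv2.imread("pics/ovs.png")
a=cv2.resize(a,(480,333));b=cv2.resize(b,(320,400));o=np.zeros((400,800,3),np.uint8);o[:333,:480]=a;o[:,480:]=b;cv2.imwrite("pics/ov.png",o)
E
```

```text
(no output)
```

View pics/ov.png

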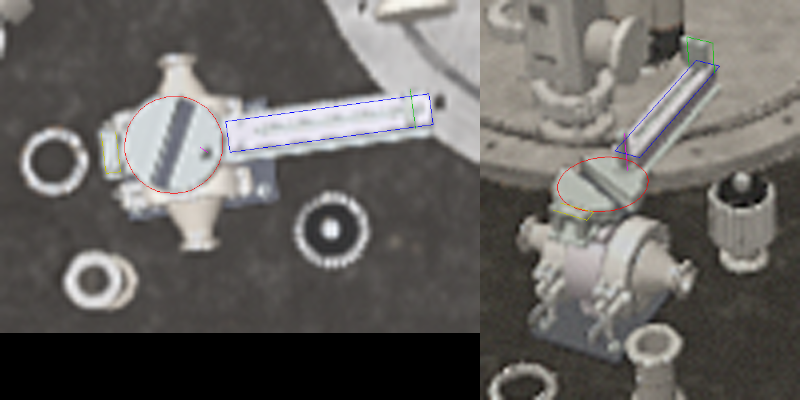

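The overlay matches both views to about 1 px: valve at (0.611, 0.035), yaw 1.713, and disc angle q≈1.21. I'll shut the gripper, rise, and swing in over the bench.

```bash
python3 -m crank '{"travel":[[1,1,3],[3,4,6],[6,8,8],[9,12,8],[12,16,8]],"turn":[[0,0,7],[0,0,14],[0,0,21],[0,0,28],[0,0,35]],"gripper":[1,1,1,1,1]}' 20
python3 -m crank '{"travel":[[3,4,0],[6,8,0],[9,12,0],[12,16,0],[15,20,0]],"turn":[[0,0,8],[0,0,16],[0,0,24],[0,0,32],[0,0,40]],"gripper":[1,1,1,1,1]}'
python3 -c "
from workcell import bot
print(bot.observe()['qpos'].round(3))"
```

```text
clock: 0.7
position: [0.3045, -0.4381, 0.312]
tool_rot: [3.14, 0.001, 0.917]
force: [1.2, -1.3, -1.0]
grip_width: 0.012
finger_force: 0.0
clock: 1.2
position: [0.4544, -0.2379, 0.3115]
tool_rot: [3.141, 0.0, 1.616]
force: [0.6, -0.5, -0.3]
grip_width: 0.0001
finger_force: 0.0
[ 0.753  0.289 -0.484  1.77   0.148  1.119  0.266]
```

```bash
python3 -m crank '{"travel":[[3.5,4.6,0],[7,9.2,0],[10.5,13.8,0],[14,18.4,0],[17.1,22.9,0]],"turn":[[0,0,8],[0,0,16],[0,0,24],[0,0,32],[0,0,40]],"gripper":[1,1,1,1,1]}'
python3 -m crank '{"travel":[[0,0,-3],[0,0,-6],[0,0,-9],[0,0,-11],[0,0,-11]],"turn":[[0,0,0],[0,0,0],[0,0,0],[0,0,0],[0,0,0]],"gripper":[1,1,1,1,1]}'
python3 - <<'E'
from h import *
s=bot.observe();print(s['qpos'].round(3),s['position'],s['tool_rot'])
o=[]
for n,(x,y,w,h) in dict(top=(215,160,100,75),scene=(245,165,100,100),wrist=(0,0,640,400)).items():
    f=cams(n);cv2.imwrite(f"pics/{n}1.png",f["pixels"][:,:,::-1]);i=f["pixels"][y:y+h,x:x+w,::-1]
    print(n,proj(f,s['position'])) 
    o.append(cv2.resize(i,(400,300) if n!="wrist" else (480,300),interpolation=cv2.INTER_CUBIC))
c=np.zeros((600,800,3),np.uint8);c[:300,:400]=o[0];c[:300,400:]=o[1];c[300:,:480]=o[2];cv2.imwrite("pics/c1.png",c)
E
```

```text
clock: 1.7
position: [0.6047, -0.0383, 0.3112]
tool_rot: [-3.141, 0.0, 2.314]
force: [0.1, -1.1, -0.1]
grip_width: 0.0003
finger_force: 0.0
clock: 2.2
position: [0.6025, -0.0399, 0.1988]
tool_rot: [-3.139, -0.003, 2.309]
force: [-0.5, 0.3, 0.6]
grip_width: 0.0003
finger_force: 0.0
[ 0.394  0.591 -0.629  1.664  0.394  1.021  0.373] [ 0.6024523  -0.03991052  0.19876026] [-3.13866810e+00 -3.03803706e-03  2.30908636e+00]
top [[269.54256954 199.89838808]]
scene [[300.94008295 189.50004258]]
wrist [[315.02436716 247.08553234]]
```

View pics/c1.png

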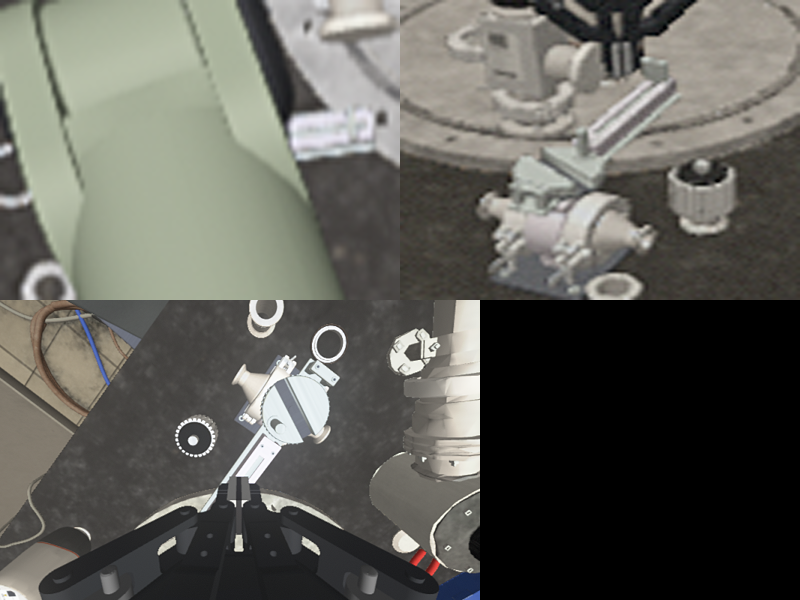

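The wrist view (scaled 0.75) shows the disc at about (295,410), the pin at (275,425), the keeper at (322,372) and the rail. The finger tips sit at (238,485) over the rail. I'll overlay the model on this closer view to check it.

```bash
python3 - <<'E'
from h import *
from fit import pin
p=np.load("p.npy");f=cams("wrist");np.save("wE.npy",f["extrinsics"]);k=3.7;x0,y0,w,h=270,85,200,160
print(f["fx"],f["cx"],f["cy"])
im=cv2.resize(f["pixels"][y0:y0+h,x0:x0+w,::-1].copy(),None,fx=k,fy=k,interpolation=cv2.INTER_CUBIC)
def ln(P,c):
    q=((proj(f,V(p,P))-[x0,y0])+.5)*k;cv2.polylines(im,[np.int32(q)],False,c,1);return q.round()
a=np.linspace(0,2*np.pi,60);ln(np.c_[.034*np.cos(a),.034*np.sin(a),0*a+.126],(0,0,255))
print(ln([(0,0,.126)],0))
ln([(-.18,-.011,.128),(-.038,-.011,.128),(-.038,.011,.128),(-.18,.011,.128),(-.18,-.011,.128)],(255,0,0))
b=pin(p[3]);print(ln([(b[0],b[1],.126),b],(255,0,255)))
print(ln([(.038,-.014,.131),(.038,.014,.131),(.048,.014,.131),(.048,-.014,.131)],(0,200,200)))
cv2.imwrite("pics/wov.png",im)
E
```

```text
286.7610169529389 317.9969883536885 199.7517350662458
[[450. 222.]]
[[351. 289.]
 [381. 318.]]
[[636. 100.]
 [523.  13.]
 [557. -35.]
 [671.  55.]]
```

View pics/wov.png

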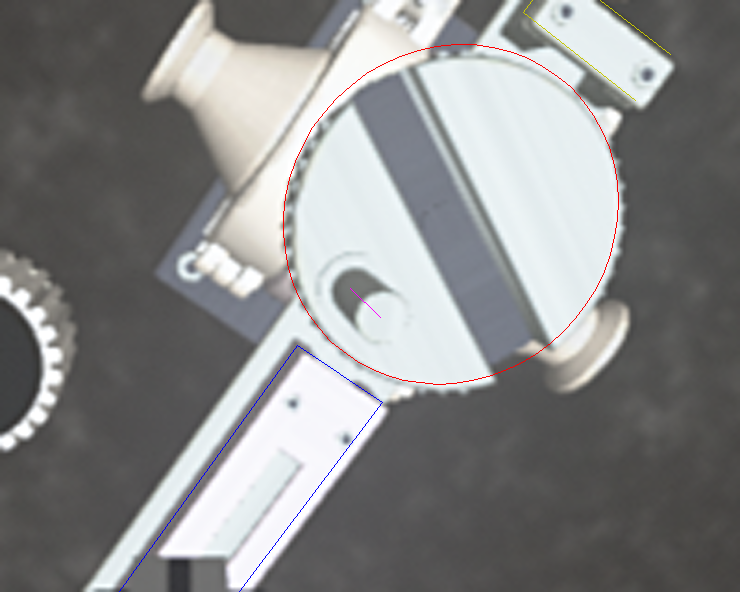

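The model agrees to within 1.5 mm, and the pin matches exactly. Next I move beside the pin on its bar side and lower to 138 mm.

```bash
python3 -m crank '{"travel":[[1.2,1.6,0],[2.3,3.1,0],[2.3,3.1,-2],[2.3,3.1,-4],[2.3,3.1,-6]],"turn":[[0,0,0],[0,0,0],[0,0,0],[0,0,0],[0,0,0]],"gripper":[1,1,1,1,1]}'
python3 -m crank '{"travel":[[0,0,0],[0,0,0],[-0.3,0.3,0],[-0.5,0.5,0],[-0.7,0.75,0]],"turn":[[0,0,0],[0,0,0],[0,0,0],[0,0,0],[0,0,0]],"gripper":[1,1,1,1,1]}'
python3 -m crank '{"travel":[[-0.2,0.2,0],[-0.4,0.4,0],[-0.6,0.6,0],[-0.8,0.85,0],[-0.8,0.85,0]],"turn":[[0,0,0],[0,0,0],[0,0,0],[0,0,0],[0,0,0]],"gripper":[1,1,1,1,1]}'
```

```text
clock: 3.0
position: [0.6272, -0.0087, 0.1414]
tool_rot: [3.141, 0.001, 2.309]
force: [-0.0, -0.7, -0.2]
grip_width: -0.0004
finger_force: 0.0
clock: 3.5
position: [0.6198, -0.001, 0.1421]
tool_rot: [3.141, 0.001, 2.309]
force: [-0.1, 0.4, 0.3]
grip_width: 0.0001
finger_force: 0.0
clock: 4.0
position: [0.6117, 0.0063, 0.1416]
tool_rot: [-3.141, 0.001, 2.308]
force: [0.6, -4.7, 2.0]
grip_width: 0.0
finger_force: 2.0
```

Contact is made at about 5 N. I'll push on, stopping just short of the expected end, then check.

```bash
python3 -m crank '{"travel":[[-0.25,0.25,0],[-0.5,0.5,0],[-0.75,0.8,0],[-1.0,1.05,0],[-1.0,1.05,0]],"turn":[[0,0,0],[0,0,0],[0,0,0],[0,0,0],[0,0,0]],"gripper":[1,1,1,1,1]}'
cat > look.py <<'E'
from h import *
import sys
p=np.load("p.npy");f=cams("wrist");k=3.7;x0,y0,w,h=[int(a) for a in sys.argv[2:6]] if len(sys.argv)>2 else (220,85,200,160)
im=cv2.resize(f["pixels"][y0:y0+h,x0:x0+w,::-1].copy(),None,fx=k,fy=k,interpolation=cv2.INTER_CUBIC)
g=lambda P:np.int32(((proj(f,V(p,P))-[x0,y0])+.5)*k)
a=np.linspace(0,2*np.pi,60);cv2.polylines(im,[g(np.c_[.034*np.cos(a),.034*np.sin(a),0*a+.126])],False,(0,0,255),1)
for q in(-.15,0,.15):
    cv2.polylines(im,[g([(-.024*np.sin(q),.024*np.cos(q),.126),(-.024*np.sin(q),.024*np.cos(q),.160)])],False,(255,0,255),1)
for s in(-1,1):cv2.polylines(im,[g([(-.034,s*.0065,.126),(.034,s*.0065,.126)])],False,(0,180,0),1)
cv2.imwrite(sys.argv[1],im)
E
python3 look.py pics/w2.png
```

```text
clock: 4.5
position: [0.602, 0.0177, 0.1416]
tool_rot: [3.141, 0.001, 2.309]
force: [2.6, -1.2, -0.7]
grip_width: -0.0
finger_force: 1.1
```

View pics/w2.png

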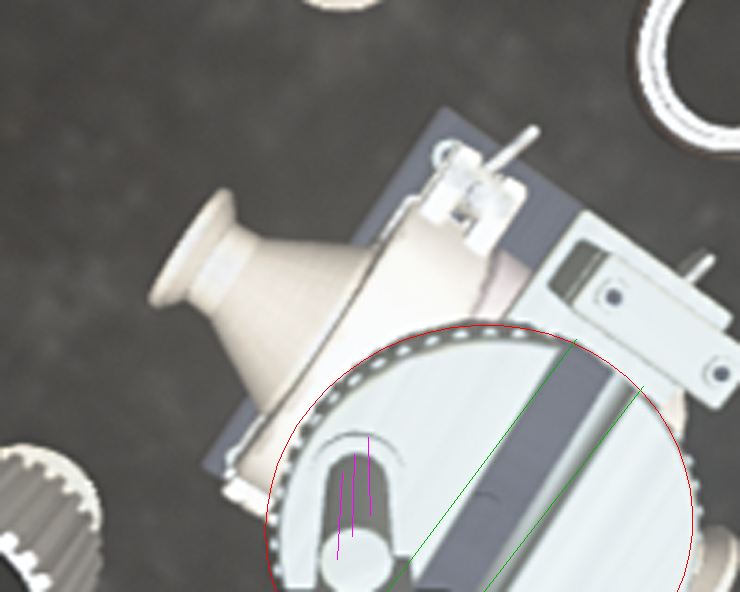

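The disc is nearly in line: the slot edge runs from (573,343) to (420,575) and the model line is about 3° beyond it. I'll measure the edge angles numerically.

```bash
cat > ang.py <<'E'
from h import *
f=cams("wrist");p=np.load("p.npy");g=cv2.cvtColor(f["pixels"],cv2.COLOR_RGB2GRAY)
L=cv2.createLineSegmentDetector(cv2.LSD_REFINE_ADV).detect(g)[0][:,0]
for x1,y1,x2,y2 in L:
    z=.128;a=back(f,x1,y1,z);b=back(f,x2,y2,z);l=np.linalg.norm(a-b)
    if l<.018:continue
    m=(a+b)/2-[p[0],p[1],0];c,s=np.cos(p[2]),np.sin(p[2]);mv=np.array([c*m[0]+s*m[1],-s*m[0]+c*m[1]])
    if abs(mv[0])>.2 or abs(mv[1])>.06:continue
    t=np.arctan2(*(b-a)[1::-1])-p[2];t=(t+np.pi/4)%(np.pi/2)-np.pi/4
    if abs(t)<.2:print("mid_valve_mm",(mv*1e3).round(1),"len",round(l*1e3,1),"dyaw",round(t,3))
E
python3 ang.py
```

```text
mid_valve_mm [50.2  5.6] len 30.6 dyaw -0.006
mid_valve_mm [ 8.5 -7.7] len 47.1 dyaw 0.091
mid_valve_mm [10.3  6.4] len 41.8 dyaw 0.091
mid_valve_mm [ 1.7 37.2] len 25.4 dyaw -0.024
mid_valve_mm [12.  -2.7] len 41.8 dyaw 0.102
mid_valve_mm [10.5 -5.2] len 44.1 dyaw 0.104
mid_valve_mm [13.5 38.7] len 25.2 dyaw 0.02
mid_valve_mm [ -6.8 -48.2] len 20.8 dyaw 0.115
mid_valve_mm [-84.4  13.8] len 28.8 dyaw 0.182
```

q is about 0.095, so the pin needs roughly 2 mm more.

```bash
python3 -m crank '{"travel":[[-0.05,0.05,0],[-0.1,0.1,0],[-0.13,0.14,0],[-0.13,0.14,0],[-0.13,0.14,0]],"turn":[[0,0,0],[0,0,0],[0,0,0],[0,0,0],[0,0,0]],"gripper":[1,1,1,1,1]}'; python3 ang.py
```

```text
clock: 5.1
position: [0.6013, 0.0191, 0.1416]
tool_rot: [3.14, 0.001, 2.309]
force: [6.3, -1.8, -0.0]
grip_width: 0.0002
finger_force: 2.8
mid_valve_mm [50.5 10. ] len 38.9 dyaw -0.015
mid_valve_mm [ 9.4 -8.2] len 45.0 dyaw 0.022
mid_valve_mm [11.3  5.7] len 40.7 dyaw 0.024
mid_valve_mm [17.  37.4] len 19.7 dyaw 0.036
mid_valve_mm [-1.4 37.3] len 18.8 dyaw -0.045
mid_valve_mm [12.5 -3.2] len 40.5 dyaw 0.036
mid_valve_mm [11.7 38.9] len 23.9 dyaw 0.009
mid_valve_mm [11.  -5.8] len 42.0 dyaw 0.039
mid_valve_mm [-83.   14.3] len 28.8 dyaw 0.182
```

```bash
python3 -m crank '{"travel":[[-0.03,0.03,0],[-0.06,0.06,0],[-0.06,0.06,0],[-0.06,0.06,0],[-0.06,0.06,0]],"turn":[[0,0,0],[0,0,0],[0,0,0],[0,0,0],[0,0,0]],"gripper":[1,1,1,1,1]}'; python3 ang.py
```

```text
clock: 5.65
position: [0.6009, 0.0197, 0.1416]
tool_rot: [3.14, 0.001, 2.309]
force: [7.2, -0.9, -0.3]
grip_width: -0.0002
finger_force: 3.4
mid_valve_mm [50.7 10. ] len 39.4 dyaw -0.021
mid_valve_mm [ 9.5 -8.5] len 43.7 dyaw -0.012
mid_valve_mm [11.9  5.3] len 40.5 dyaw -0.011
mid_valve_mm [ 4.4 37.4] len 30.3 dyaw -0.01
mid_valve_mm [13.1 -3.5] len 39.3 dyaw -0.0
mid_valve_mm [11.  38.9] len 22.4 dyaw 0.004
mid_valve_mm [11.6 -6.1] len 41.7 dyaw 0.004
mid_valve_mm [39.5 43.4] len 22.2 dyaw 0.001
mid_valve_mm [-82.3  14.6] len 28.8 dyaw 0.181
```

The slot now lines up within about 0.01 rad of the keeper. I'll back off, rise, and go behind the tab while turning to the bar's axis.

```bash
python3 -m crank '{"travel":[[0.7,-0.7,0],[1.4,-1.5,0],[1.4,-1.5,3],[1.4,-1.5,6],[2.0,-5,6]],"turn":[[0,0,0],[0,0,0],[0,0,0],[0,0,-4],[0,0,-10]],"gripper":[1,1,1,1,1]}'
python3 ang.py
python3 -m crank '{"travel":[[0.4,-3,0],[0.9,-6,0],[1.3,-9,0],[1.8,-12.6,0],[1.8,-12.6,0]],"turn":[[0,0,-8],[0,0,-16],[0,0,-24],[0,0,-24],[0,0,-24]],"gripper":[1,1,1,1,1]}'
```

```text
clock: 6.2
position: [0.6214, -0.0264, 0.2052]
tool_rot: [3.136, 0.0, 2.137]
force: [1.6, 0.7, -1.1]
grip_width: 0.0002
finger_force: 0.0
mid_valve_mm [-112.2    2.3] len 21.0 dyaw 0.198
mid_valve_mm [-2.3 59.4] len 23.4 dyaw 0.013
mid_valve_mm [ -1.9 -51.2] len 21.0 dyaw 0.042
mid_valve_mm [-57.4 -14. ] len 47.3 dyaw -0.011
mid_valve_mm [-85.4  15.4] len 105.7 dyaw -0.009
mid_valve_mm [33.2 18.1] len 22.0 dyaw 0.125
mid_valve_mm [35.  14.4] len 22.0 dyaw 0.043
mid_valve_mm [-4.1  4.6] len 63.7 dyaw -0.019
mid_valve_mm [-13.1  -8.6] len 48.8 dyaw 0.007
mid_valve_mm [-88.6   8.9] len 98.4 dyaw -0.009
mid_valve_mm [-21.5  32.7] len 24.0 dyaw 0.017
mid_valve_mm [-88.2  11.2] len 104.1 dyaw -0.013
mid_valve_mm [21.2 -9.9] len 19.1 dyaw -0.006
mid_valve_mm [46.  -3.1] len 26.9 dyaw -0.017
mid_valve_mm [-182.8    6.2] len 39.2 dyaw 0.009
mid_valve_mm [-72.6  -5.7] len 20.5 dyaw -0.013
mid_valve_mm [-79.5   1.7] len 27.5 dyaw -0.002
clock: 6.75
position: [0.6374, -0.1629, 0.2004]
tool_rot: [-3.14, 0.002, 1.709]
force: [-1.4, -0.1, -1.4]
grip_width: -0.0003
finger_force: 0.0
```

The slot and rail are parallel within about 0.01 rad. I'll lower behind the tab and push slowly along (-0.135, 0.99).

```bash
python3 -m crank '{"travel":[[0.1,0,-2],[0.2,0,-4],[0.2,0,-6],[0.2,0,-6],[0.2,0,-6]],"turn":[[0,0,0],[0,0,0],[0,0,0],[0,0,0],[0,0,0]],"gripper":[1,1,1,1,1]}'
python3 -m crank '{"travel":[[-0.07,0.5,0],[-0.13,1,0],[-0.2,1.5,0],[-0.27,2,0],[-0.34,2.5,0]],"turn":[[0,0,0],[0,0,0],[0,0,0],[0,0,0],[0,0,0]],"gripper":[1,1,1,1,1]}'
python3 -m crank '{"travel":[[-0.07,0.5,0],[-0.13,1,0],[-0.2,1.5,0],[-0.27,2,0],[-0.34,2.5,0]],"turn":[[0,0,0],[0,0,0],[0,0,0],[0,0,0],[0,0,0]],"gripper":[1,1,1,1,1]}'
```

```text
clock: 7.25
position: [0.6398, -0.1565, 0.1414]
tool_rot: [-3.141, -0.0, 1.716]
force: [0.6, -0.0, 0.4]
grip_width: 0.0002
finger_force: 0.0
clock: 7.75
position: [0.6367, -0.1311, 0.1417]
tool_rot: [3.141, 0.001, 1.715]
force: [1.4, -2.6, 2.0]
grip_width: -0.0002
finger_force: 1.4
clock: 8.25
position: [0.633, -0.1059, 0.1413]
tool_rot: [-3.142, -0.0, 1.715]
force: [0.8, -2.2, 2.1]
grip_width: 0.0001
finger_force: 1.4
```

The bar slides at about 3 N, and its nose is already in the slot. I'll carry on.

```bash
python3 -m crank '{"travel":[[-0.07,0.5,0],[-0.13,1,0],[-0.2,1.5,0],[-0.27,2,0],[-0.34,2.5,0]],"turn":[[0,0,0],[0,0,0],[0,0,0],[0,0,0],[0,0,0]],"gripper":[1,1,1,1,1]}'
python3 -m crank '{"travel":[[-0.07,0.5,0],[-0.13,1,0],[-0.2,1.5,0],[-0.27,2,0],[-0.34,2.5,0]],"turn":[[0,0,0],[0,0,0],[0,0,0],[0,0,0],[0,0,0]],"gripper":[1,1,1,1,1]}'
python3 -m crank '{"travel":[[-0.03,0.2,0],[-0.05,0.4,0],[-0.08,0.6,0],[-0.12,0.9,0],[-0.16,1.2,0]],"turn":[[0,0,0],[0,0,0],[0,0,0],[0,0,0],[0,0,0]],"gripper":[1,1,1,1,1]}'
```

```text
clock: 8.75
position: [0.6295, -0.0809, 0.1412]
tool_rot: [-3.141, -0.0, 1.715]
force: [0.8, -2.8, 2.0]
grip_width: -0.0
finger_force: 1.4
clock: 9.25
position: [0.6261, -0.0559, 0.1412]
tool_rot: [-3.141, -0.0, 1.715]
force: [-0.2, -3.0, 2.4]
grip_width: -0.0003
finger_force: 1.4
clock: 9.75
position: [0.6246, -0.0442, 0.1412]
tool_rot: [-3.141, 0.0, 1.715]
force: [-1.3, -3.1, 1.0]
grip_width: -0.0003
finger_force: 1.3
```

```bash
python3 -m crank '{"travel":[[-0.02,0.1,0],[-0.03,0.2,0],[-0.04,0.3,0],[-0.05,0.4,0],[-0.05,0.4,0]],"turn":[[0,0,0],[0,0,0],[0,0,0],[0,0,0],[0,0,0]],"gripper":[1,1,1,1,1]}'
python3 -m crank '{"travel":[[-0.01,0.1,0],[-0.03,0.2,0],[-0.03,0.2,0],[-0.03,0.2,0],[-0.03,0.2,0]],"turn":[[0,0,0],[0,0,0],[0,0,0],[0,0,0],[0,0,0]],"gripper":[1,1,1,1,1]}'
```

```text
clock: 10.25
position: [0.6241, -0.0405, 0.1412]
tool_rot: [-3.141, 0.0, 1.715]
force: [-0.8, -3.6, -0.1]
grip_width: -0.0001
finger_force: 1.9
clock: 10.75
position: [0.6241, -0.0404, 0.1413]
tool_rot: [3.142, 0.002, 1.714]
force: [0.2, -12.3, 0.2]
grip_width: 0.0002
finger_force: 6.1
```

The push met a hard stop at the predicted position, with the force rising to 12 N and no further travel. I'll back off, rise and check.

```bash
python3 -m crank '{"travel":[[0.1,-0.8,0],[0.25,-1.8,0],[0.25,-1.8,3],[0.25,-1.8,7],[0.25,-1.8,11]],"turn":[[0,0,0],[0,0,0],[0,0,0],[0,0,0],[0,0,0]],"gripper":[1,1,1,1,1]}'
python3 -m crank '{"travel":[[0,-3,1],[0,-7,2],[0,-11,2],[0,-11,2],[0,-11,2]],"turn":[[0,0,0],[0,0,0],[0,0,0],[0,0,0],[0,0,0]],"gripper":[1,1,1,1,1]}'
python3 - <<'E'
from h import *
p=np.load("p.npy");f=cams("wrist");S=cams("scene")["pixels"][165:265,245:345,::-1]
for n,m in dict(nose=(.064,0,.118),tab=(-.0615,0,.158)).items():print(n,proj(f,V(p,m)))
u,v=proj(f,V(p,(0,0,.126)))[0].astype(int);x0=max(0,u-90);y0=max(0,v-100)
i=f["pixels"][y0:y0+200,x0:x0+180,::-1];print(x0,y0,i.shape)
i=cv2.resize(i,None,fx=500/i.shape[0],fy=500/i.shape[0],interpolation=cv2.INTER_CUBIC)[:,:450];o=np.zeros((500,800,3),np.uint8);o[:,:i.shape[1]]=i;o[:350,450:]=cv2.resize(S,(350,350),interpolation=cv2.INTER_CUBIC)
cv2.imwrite("pics/end.png",o)
E
```

```text
clock: 11.25
position: [0.6263, -0.0565, 0.2525]
tool_rot: [-3.141, -0.001, 1.716]
force: [-0.2, -0.4, -0.9]
grip_width: -0.0003
finger_force: 0.0
clock: 11.75
position: [0.6262, -0.1673, 0.2711]
tool_rot: [3.142, -0.001, 1.714]
force: [0.1, 0.7, -0.9]
grip_width: 0.0001
finger_force: 0.0
nose [[ 335.87675775 -135.67593426]]
tab [[335.85538419  24.6103705 ]]
244 0 (200, 180, 3)
```

View pics/end.png

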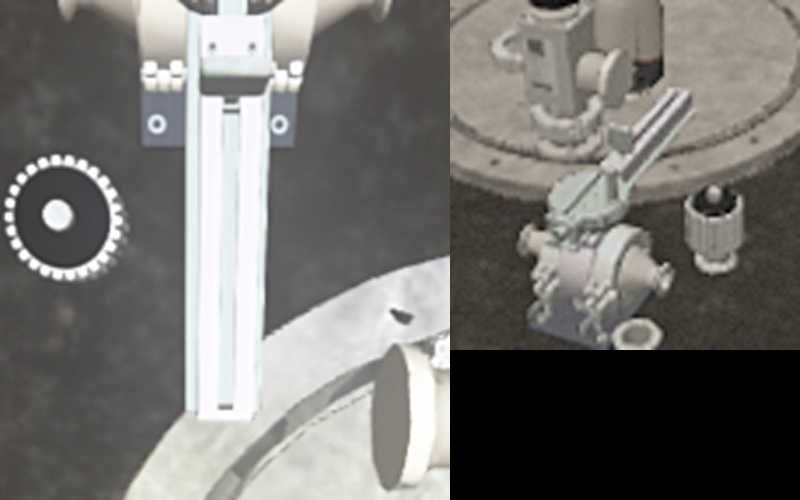

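The tab is at the rail's disc end, at (237,60) where the model predicts, the slot is in line and the finned gauge has not moved. I'll check the nose once from above, since it is out of view here.

```bash
python3 - <<'E'
from h import *
f=cams("top");p=np.load("p.npy")
print((proj(f,V(p,[(.064,0,.118),(.0555,0,.122)]))-[195,165]+.5)*6.9)
cv2.imwrite("pics/topend.png",cv2.resize(f["pixels"][165:245,195:310,::-1],None,fx=6.9,fy=6.9,interpolation=cv2.INTER_CUBIC))
E
```

```text
[[208.85414888 262.60694096]
 [226.92542441 258.93188236]]
```

View pics/topend.png

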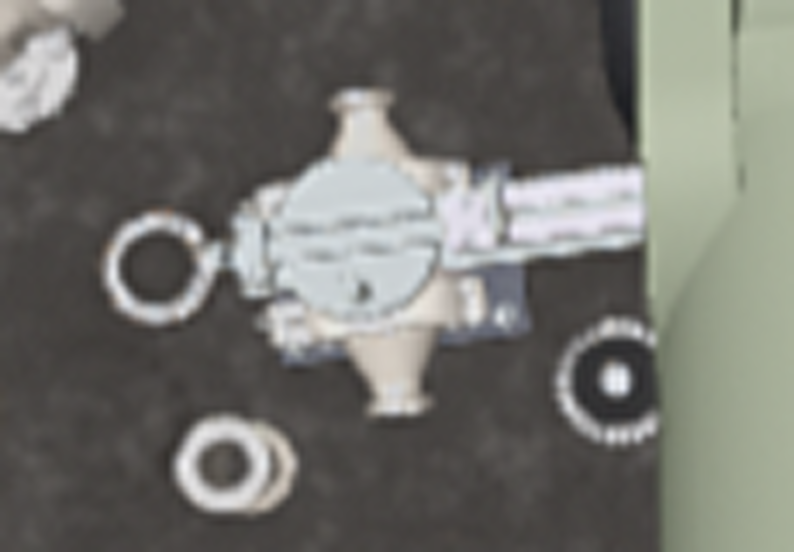

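From above, the nose stands out past the keeper, with its tip near (207,255) and the eye near (225,255), as predicted. The slot is filled by the bar, and the ring and nipple have not moved.

```bash
python3 -c "
from workcell import bot
print(bot.job_done())"
```

```text
the job is handed in; nothing more can be done
None
```

The valve is shut and locked: the disc's slot is in line, the bar is against its stop with the padlock eye clear beyond the keeper, the arm is clear, no bystander was touched, and the job is handed in at about 12 s.

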